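Set the press stud's ring gauge

TASK

Screw the threaded ring gauge clockwise down its stud until you feel the resistance clearly rise, and stop there without forcing it; then turn it back one full turn and leave it. Only after that, throw the lock lever right over to its other side to lock the setting. Leave the other things on the bench as they are.

Things in the scene. Friction and masses are not known exactly. Their poses are not given: they have to be found in the camera images.
- plate: blue painted fixed base plate, 150 (its x) x 280 (its y) x 12 mm high; origin at the centre of its underside, on the table; its yaw varies by up to 20 degrees. The stud's axis stands at plate (0, +62 mm), the lock lever's block at plate (0, -85 mm).
- stud_top (a point): centre of the top face of the upright threaded steel stud (25 mm diameter, right-hand thread, 3 mm pitch); on the stud's axis, which is the axis that the gauge turns about. 98.5 mm above the table. Its yaw says nothing about where the gauge comes home.
- foot_corner (a point): a top corner of the stud's dark hexagonal foot, 33 mm from the stud's axis, 34 mm above the table. The foot sits in a rubber bush, a torsion spring: still (within 0.5 mm) while the gauge runs free, it twists clockwise with the gauge once that is home, about 2 mm here per 5.5 N at the crank knob, and springs back. Over 8 mm here the thread is forced.
- gauge_center (a point): centre of the knurled steel threaded ring gauge, 64 mm outside, 20 high, started on the stud. Clockwise from above it screws down 3 mm a turn; it starts 0.6 to 1.5 turns above home, and home must be felt. Free running takes about 1 N at the knob; once home the push climbs about 17 N per 10 mm of knob travel: 6 to 12 N is clearly home, over 20 N forces the thread. It stays where left.
- knob_center (a point): centre, half-way up, of the gauge's upright crank knob: smooth round dark steel sleeve, 20 mm diameter, 54 mm high, 55 mm out from the stud's axis on a flat lug; its foot is level with the ring's top. The sleeve turns freely on its own pin, so it can stay gripped without regrasping while it is led round in circles; it sinks or rises 3 mm per turn.
- lock (a joint): lock lever, rad: 0 as it starts (leaning to the plate's -x side), 1.0 thrown right over to the plate's +x side. Hinged about the plate's y direction, pivot 34 mm above the table at plate (0, -85 mm); light friction (about 1 N at the ball), stays where it is left.
- lock_tip (a point): centre of the 26 mm black ball on the lock lever's end, 80 mm from the lever's pivot (rod 10 mm thick); at the start 38 mm to the plate's -x side of the pivot and 104 mm above the table, 114 mm when upright.
- bush_a_center (a point): small plain brass bush, 30 mm across and 30 high, standing on the blue plate; bystander (point at its centre)
- bush_b_center (a point): larger brass bush, 40 mm across and 45 high, standing on the table; bystander (centre)
- rule_center (a point): flat steel rule 280 x 32 x 4 mm lying on the table; bystander (centre)
- hammer_center (a point): hammer lying on the table; bystander (point near its middle)
- jar_center (a point): amber glass jar with black cap, 60 mm across, 80 high; bystander (centre)
- holder_center (a point): brass type holder with round wooden handle, about 200 mm long, lying on the table; bystander (point near its middle)

How it is judged:
By the outcome, as a careful person would: the job done as asked, in the order asked, and still so for the second after the job is handed in, with the robot touching nothing.
It also fails if it takes over 70 s, if anything falls off the work surface, if the arm or the gripper's body presses on something with over 40 N, if the wrist force passes 120 N, or if a joint passes its speed limit or range.

ROBOT

A 6-joint arm with a two-finger parallel gripper is mounted at the origin on the work surface. World frame = base frame: x ahead of the robot, y to its left, z up, the work surface at z = 0. Lengths are in m, angles in rad, forces in N, time in s.
With the tool pointing down it reaches from about 0.35 to 0.975 m from the base axis. Payload 4.9 kg.
Tool frame: the origin (TCP) lies on the centre line of the jaws, within the pads' length; the fingertips stand 8 mm ahead of it and the grasp point (between the pads) lies 11 mm behind it; z points along the fingers, y is the direction in which the jaws open and shut (so a half turn about z gives the same grasp; the last joint's range is limited). The gripper opens to 85 mm and grips with 20 to 120 N. Pads are 22 mm wide; open, the fingers measure 114 mm over their backs; the gripper's body (76 mm by 85 mm) begins 54 mm behind the grasp point. The pads swing forward as they close: fully open they stand 13 mm farther back than shut.
Start: joints at [1.068, 0.053, 1.613, -0, 1.476, -0.119], TCP at [0.234, 0.58, 0.239] pointing down, gripper open.
Joint ranges: [-3.01, 3.01], [-1.01, 2.22], [0.06, 2.58], [-1.02, 4.17], [0.09, 2.62], [-3.14, 3.14]. Speed limits (rad/s): [2.57, 2.57, 3.14, 3.14, 3.14, 3.14].

INTERFACE

Orientations are given as a unit quaternion [w, x, y, z].
In Python, from plant import manip gives the robot as it stands.
- The arm moves only by the tool step_arm, never from a script. Its argument "deltas" is a list of rows, each a list of 7 numbers: the shift along the tool's x, y, z in m, then the turn, a rotation vector about the tool's x, y, z in rad, then the gripper command: -1 is fully open, 1 is shut, values between are in proportion. In form: [[dx, dy, dz, ax, ay, az, hand], ...]. A call has 1 to 20 rows; each row is the pose to reach, as a shift and turn from the pose commanded when the call began, along the tool's axes at that moment; what a row does not reach only later rows make up. A row lasts 1/10 s, in which the tool goes at most 50 mm and 8.59 degrees, less where a joint would pass 70% of its speed; a pose out of reach is approached as far as the arm can. A call with a gripper value outside its range is refused whole. The fingers move at their own pace and stop on an object; the grip force is fixed at half the most. Time passes only in rows, so rows that repeat a pose let the fingers close. It gives the time, the measured TCP pose, the force and the opening at its end, in the units of the state.
- manip.state(): the state, without advancing time (a new reading comes with each control period).
- manip.grab_frame(name): name is "scene" or "top"; returns the picture (420x560x3 uint8, red, green, blue); there is no depth.
- manip.get_calibration(name): a dict with "fov_y" (degrees; the focal length in pixels is half the picture's height over the tangent of half this angle, whatever the lens; pixels are square), "cx", "cy" (the principal point, pixels), "R" (3x3) and "t" (3): a world point X has camera coordinates R X + t. Camera axes: x right, y down, z forward; pixel columns grow to the right and rows downward; lengths in m; the calibration is good to about 2 mm. A picture is of the moment at which its call begins. get_calibration takes no time and is no camera call.
- manip.job_done(): hands the job in, once; it reports no verdict.
The state is a dict: "time": time; "joint_pos": joint angles; "joint_vel": joint speeds; "joint_efforts": joint torques, N m; "tool_pos": TCP position; "tool_rot": TCP orientation; "contact_force": force on the tool from outside, world axes, zero at the start; "ft_torque": the same for the moment, N m; "gripper_width": opening from 0.0 (shut) to 1.0 (fully open).
Only numpy, scipy, OpenCV 4.12 (cv2) and the standard library are available. Lean on these libraries where they do the work, as an engineer would, in place of code of your own. Each camera call takes 0.05 s, during which the arm holds its last target.

## Working session

There is one attempt and no reset: what is moved stays moved. The work goes in short steps, Python scripts to look and compute and a tool call to move; the robot and the scene stay as the last step left them, time stands still between calls to the robot, and variables do not carry over. Pictures are saved under pics/ and viewed, and the job is handed in when it is done.

Besides the shell and the picture viewer there is one more tool, called as a command line: name --pt "numbers of a row" for each row, then --argument value for the rest. step_arm: Moves the arm, as the interface text tells. Its arguments: {"type":"object","properties":{"deltas":{"type":"array"}},"required":["deltas"]}

```bash
mkdir -p pics; ls
python3 - <<'E'
from plant import manip
import cv2
for n in("scene","top"):
    c=manip.get_calibration(n);print(n,c)
    cv2.imwrite(f"pics/{n}0.png",manip.grab_frame(n)[:,:,::-1])
print(manip.state())
E
```

```text
pics
scene {'fov_y': 56.505239306839144, 'cx': 278.42228013180267, 'cy': 210.71210958128836, 'R': array([[ 0.08624069,  0.99625297, -0.00652445],
       [ 0.73434944, -0.06799191, -0.67535769],
       [-0.67327071,  0.05345209, -0.73746147]]), 't': array([-0.07369393, -0.3204365 ,  1.31606811])}
top {'fov_y': 42.41368353372916, 'cx': 274.0442785234286, 'cy': 207.11021693765863, 'R': array([[ 0.02931085, -0.99956891,  0.00169177],
       [-0.98226393, -0.02911691, -0.18522898],
       [ 0.18519839,  0.00376746, -0.98269393]]), 't': array([-0.01014489,  0.54851161,  1.5951692 ])}
{'time': 0.1, 'joint_pos': array([ 1.06798973e+00,  5.32872720e-02,  1.61413458e+00,  3.26367666e-05,
        1.47600329e+00, -1.19016984e-01]), 'joint_vel': array([-0.00124687, -0.00212066, -0.00332192,  0.00161713,  0.00126301,
       -0.00124417]), 'joint_efforts': array([ 2.75398435e-06, -3.94902992e+01, -3.71362317e+01, -9.36221818e-05,
        3.89996596e-03,  8.89322962e-06]), 'tool_pos': array([0.23376272, 0.57905641, 0.23820137]), 'tool_rot': array([-2.95768615e-04,  1.90720714e-01,  9.81643912e-01, -8.67345592e-04]), 'contact_force': array([0.31300067, 0.22440858, 0.20995934]), 'ft_torque': array([-0.0280338 , -0.01013047, -0.00062128]), 'gripper_width': 0.9999901886021739}
```

View pics/scene0.png

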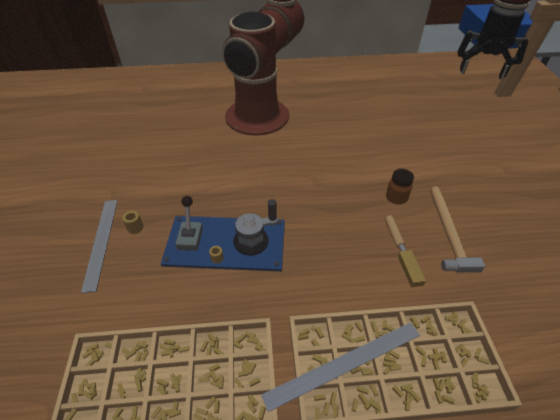

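View pics/top0.png

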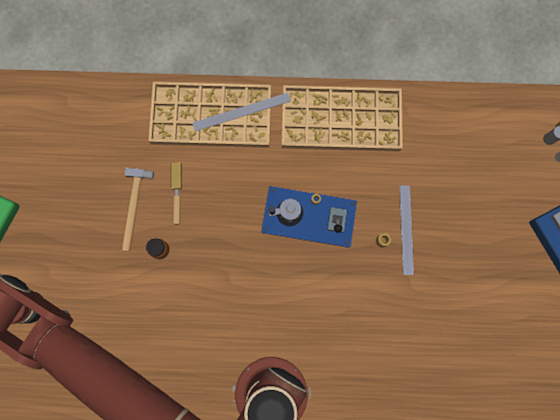

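```bash
cat > h.py <<'E'
import numpy as np, cv2
from plant import manip
def cal(n):
    c=manip.get_calibration(n);f=210/np.tan(np.radians(c['fov_y']/2));return c,f
def ray(n,uv):
    c,f=cal(n);d=c['R'].T@np.array([(uv[0]-c['cx'])/f,(uv[1]-c['cy'])/f,1]);o=-c['R'].T@c['t'];return o,d
def onz(n,uv,z):
    o,d=ray(n,uv);return o+d*(z-o[2])/d[2]
def proj(n,X):
    c,f=cal(n);p=c['R']@np.array(X)+c['t'];return f*p[0]/p[2]+c['cx'],f*p[1]/p[2]+c['cy']
def tri(a,b):
    o1,d1=ray('scene',a);o2,d2=ray('top',b)
    s=np.linalg.lstsq(np.c_[d1,-d2],o2-o1,rcond=None)[0];p,q=o1+s[0]*d1,o2+s[1]*d2
    return (p+q)/2,np.linalg.norm(p-q)
def crop(n,box,k,name):
    im=manip.grab_frame(n);x,y,w,h=box
    cv2.imwrite(name,cv2.resize(im[y:y+h,x:x+w,::-1],None,fx=k,fy=k,interpolation=cv2.INTER_CUBIC));return im
E
python3 - <<'E'
from h import *
for n,b in(("scene",(155,180,140,100)),("top",(255,175,110,80))):
    im=cv2.imread(f"pics/{n}0.png");x,y,w,h=b
    cv2.imwrite(f"pics/{n}0c.png",cv2.resize(im[y:y+h,x:x+w],None,fx=5.5 if n=="scene" else 7,fy=5.5 if n=="scene" else 7,interpolation=cv2.INTER_CUBIC))
    hsv=cv2.cvtColor(im,cv2.COLOR_BGR2HSV);m=cv2.inRange(hsv,(105,120,40),(125,255,255))
    cs,_=cv2.findContours(m,0,2)
    for c in cs:
        if 0<cv2.contourArea(c) and cv2.contourArea(c)>800:
            r=cv2.minAreaRect(c);print(n,r)
            P=[onz(n,p,.012) for p in cv2.boxPoints(r)];print(np.round(P,4))
            q=cv2.approxPolyDP(cv2.convexHull(c),4,True)[:,0];print(q.tolist(),np.round([onz(n,p,.012) for p in q],4).tolist())
E
```

```text
scene ((222.525634765625, 242.4233856201172), (119.2822494506836, 48.84067153930664), 2.544804573059082)
[[ 0.5916 -0.2454  0.012 ]
 [ 0.4398 -0.2571  0.012 ]
 [ 0.4856  0.0441  0.012 ]
 [ 0.6307  0.0254  0.012 ]]
[[162, 261], [175, 219], [283, 222], [280, 268]] [[0.5826, -0.2461, 0.012], [0.4548, -0.228, 0.012], [0.4899, 0.0432, 0.012], [0.6266, 0.0234, 0.012]]
top ((544.5, 237.5), (63.0, 29.0), 90.0)
[[ 0.5832 -0.7919  0.012 ]
 [ 0.5858 -0.8824  0.012 ]
 [ 0.3896 -0.869   0.012 ]
 [ 0.387  -0.7804  0.012 ]]
[[558, 269], [530, 222], [559, 206]] [[0.3895, -0.8659, 0.012], [0.5325, -0.7889, 0.012], [0.5858, -0.8824, 0.012]]
top ((309.1351318359375, 216.18919372558594), (89.43304443359375, 46.68931198120117), 9.462322235107422)
[[ 0.477   0.0436  0.012 ]
 [ 0.6235  0.0244  0.012 ]
 [ 0.5846 -0.2525  0.012 ]
 [ 0.4394 -0.229   0.012 ]]
[[269, 187], [356, 201], [349, 246], [262, 232]] [[0.6197, 0.0239, 0.012], [0.583, -0.2491, 0.012], [0.4412, -0.2278, 0.012], [0.4767, 0.0411, 0.012]]
```

View pics/scene0c.png

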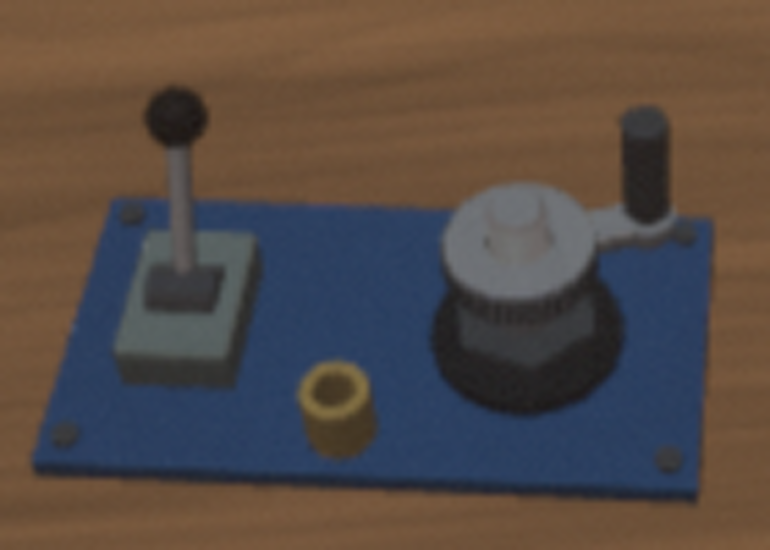

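View pics/top0c.png

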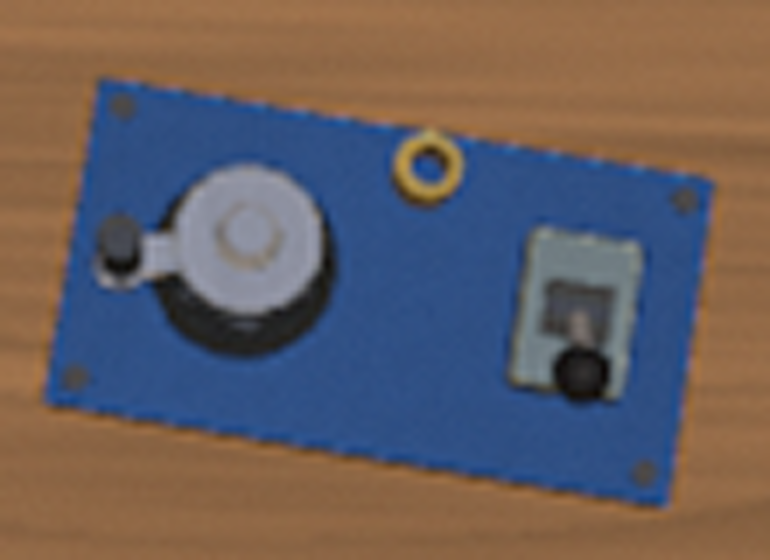

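Run:
```python
from h import *
S=lambda x,y:((x+.5)/5.5-.5+155,(y+.5)/5.5-.5+180)
T=lambda x,y:((x+.5)/7-.5+255,(y+.5)/7-.5+175)
pl=np.array([onz('top',T(*p),.012)[:2] for p in((102,78),(713,182),(667,507),(46,403))])
pls=np.array([onz('scene',S(*p),.012)[:2] for p in((698,488),(35,466),(112,200),(712,218))])
for p in(pl,pls):
    print(p.round(4).tolist(),p.mean(0),[np.linalg.norm(p[i]-p[i-1]).round(4) for i in range(4)])
    c=p.mean(0); y=(p[0]+p[3]-p[1]-p[2]);y/=np.linalg.norm(y);x=np.array([y[1],-y[0]])
    print('yaw',np.degrees(np.arctan2(x[1],x[0])),'stud',c+.062*y,'block',c-.085*y,'tip',c-.085*y-.038*x)
for n,a,b in(("stud",(518,203),(250,230)),("knobtop",(644,120),(119,229)),("ball",(177,116),(582,373))):
    print(n,tri(S(*a),T(*b)))
print(onz('top',T(250,230),.0985),onz('scene',S(518,203),.0985))
```

```text
[[0.6238, 0.0236], [0.5844, -0.2505], [0.4382, -0.2304], [0.4761, 0.0437]] [ 0.53062442 -0.10340489] [np.float64(0.1491), np.float64(0.2768), np.float64(0.1476), np.float64(0.2767)]
yaw -8.042511790408518 stud [ 0.53929871 -0.04201469] block [ 0.51873226 -0.18756888] tip [ 0.48110601 -0.18225238]
[[0.6277, 0.0267], [0.5918, -0.2474], [0.4444, -0.2291], [0.481, 0.0467]] [ 0.5362081  -0.10077128] [np.float64(0.1481), np.float64(0.2765), np.float64(0.1485), np.float64(0.2781)]
yaw -7.515364442906828 stud [ 0.54431721 -0.03930387] block [ 0.52509077 -0.18504112] tip [ 0.4874172  -0.18007102]
stud (array([ 0.54026986, -0.04059317,  0.09769911]), np.float64(0.003107923067939507))
knobtop (array([0.53239286, 0.01334881, 0.13335928]), np.float64(0.0010367664737549872))
ball (array([ 0.48253766, -0.18123347,  0.10281137]), np.float64(0.0017527347461320092))
[ 0.54013286 -0.04212629  0.0985    ] [ 0.54101915 -0.03901368  0.0985    ]
```

```bash
cat >> h.py <<'E'
from scipy.spatial.transform import Rotation as Ro
def tr(s): q=s['tool_rot'];return Ro.from_quat([q[1],q[2],q[3],q[0]])
RT=Ro.from_matrix(np.array([[0,1,0],[1,0,0],[0,0,-1.]]))
def go(p):
    s=manip.state();R=tr(s);return R.inv().apply(np.array(p)-s['tool_pos']).round(4),(R.inv()*RT).as_rotvec().round(4)
E
python3 -c "
from h import *
print(go((.5325,.0135,.20)))"
```

```text
(array([-0.4888, -0.4125,  0.0388]), array([-1.700e-03,  9.000e-04,  1.187e+00]))
```

step_arm --pt "-0.4888 -0.4125 0.0388 -0.0017 0.0009 1.187 -1" --pt "-0.4888 -0.4125 0.0388 -0.0017 0.0009 1.187 -1" --pt "-0.4888 -0.4125 0.0388 -0.0017 0.0009 1.187 -1" --pt "-0.4888 -0.4125 0.0388 -0.0017 0.0009 1.187 -1" --pt "-0.4888 -0.4125 0.0388 -0.0017 0.0009 1.187 -1" --pt "-0.4888 -0.4125 0.0388 -0.0017 0.0009 1.187 -1" --pt "-0.4888 -0.4125 0.0388 -0.0017 0.0009 1.187 -1" --pt "-0.4888 -0.4125 0.0388 -0.0017 0.0009 1.187 -1" --pt "-0.4888 -0.4125 0.0388 -0.0017 0.0009 1.187 -1" --pt "-0.4888 -0.4125 0.0388 -0.0017 0.0009 1.187 -1" --pt "-0.4888 -0.4125 0.0388 -0.0017 0.0009 1.187 -1" --pt "-0.4888 -0.4125 0.0388 -0.0017 0.0009 1.187 -1" --pt "-0.4888 -0.4125 0.0388 -0.0017 0.0009 1.187 -1" --pt "-0.4888 -0.4125 0.0388 -0.0017 0.0009 1.187 -1" --pt "-0.4888 -0.4125 0.0388 -0.0017 0.0009 1.187 -1" --pt "-0.4888 -0.4125 0.0388 -0.0017 0.0009 1.187 -1" --pt "-0.4888 -0.4125 0.0388 -0.0017 0.0009 1.187 -1" --pt "-0.4888 -0.4125 0.0388 -0.0017 0.0009 1.187 -1"

```text
time: 1.9
tool_pos: [0.5325, 0.0151, 0.2006]
tool_rot: [-0.0, 0.706, 0.708, 0.001]
contact_force: [0.1, 0.0, -0.7]
gripper_width: 1.003
```

Run:
```python
from h import *
s=manip.state();print(s['time'],s['tool_pos'],s['tool_rot'],s['joint_pos'],s['contact_force'],go((.5325,.0135,.20)))
crop('scene',(155,150,140,120),5.5,'pics/s1.png')
print(go((.5325,.0135,.101)))
```

```text
1.9 [0.53248057 0.01506393 0.20063075] [-1.95308977e-04  7.06482103e-01  7.07730219e-01  9.68075916e-04] [-1.12368937e-01 -1.43276092e-01  1.86769738e+00  1.77944069e-03
  1.41627168e+00 -1.14407124e-01] [ 0.1310834   0.02765901 -0.68555011] (array([-0.0016,  0.    ,  0.0006]), array([ 0.0011, -0.0016,  0.0018]))
(array([-0.0016, -0.0002,  0.0997]), array([ 0.0012, -0.0016,  0.0016]))
```

View pics/s1.png

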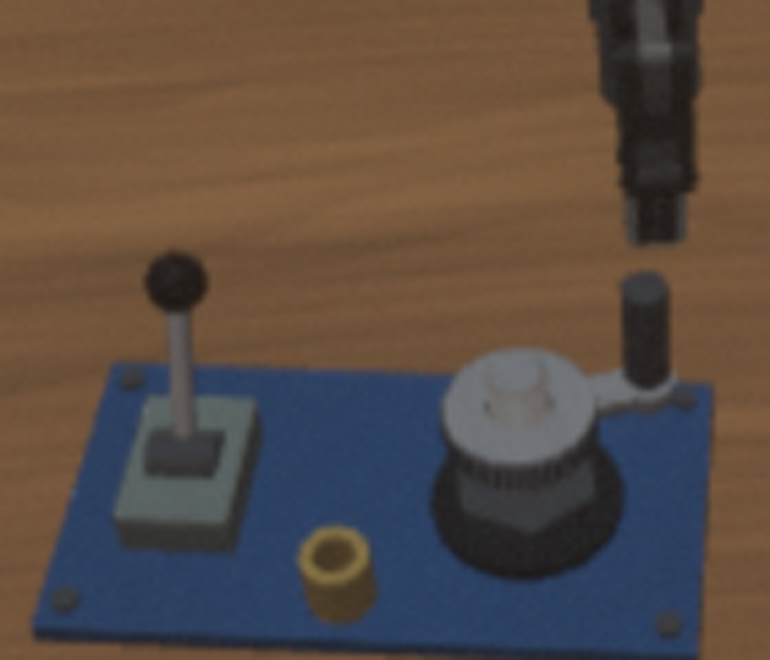

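step_arm --pt "0 0 0.02 0 0 0 -1" --pt "0 0 0.04 0 0 0 -1" --pt "0 0 0.06 0 0 0 -1" --pt "0 0 0.08 0 0 0 -1" --pt "0 0 0.09 0 0 0 -1" --pt "0 0 0.099 0 0 0 -1" --pt "0 0 0.099 0 0 0 -1" --pt "0 0 0.099 0 0 0 -1"

```text
time: 2.75
tool_pos: [0.5334, 0.0142, 0.1022]
tool_rot: [0.0, 0.707, 0.707, 0.001]
contact_force: [0.4, -0.3, 0.6]
gripper_width: 0.999
```

Run:
```python
from h import *
s=manip.state();print(s['time'],s['tool_pos'],s['contact_force'],s['joint_pos'])
crop('scene',(155,150,140,120),5.5,'pics/s2.png')
crop('top',(255,175,110,80),7,'pics/t2.png')
```

```text
2.75 [0.53336775 0.01419302 0.10222588] [ 0.40611615 -0.32854965  0.55949316] [-1.13778233e-01 -3.98860988e-02  1.94465322e+00  1.77905968e-03
  1.23506201e+00 -1.14592522e-01]
```

View pics/s2.png

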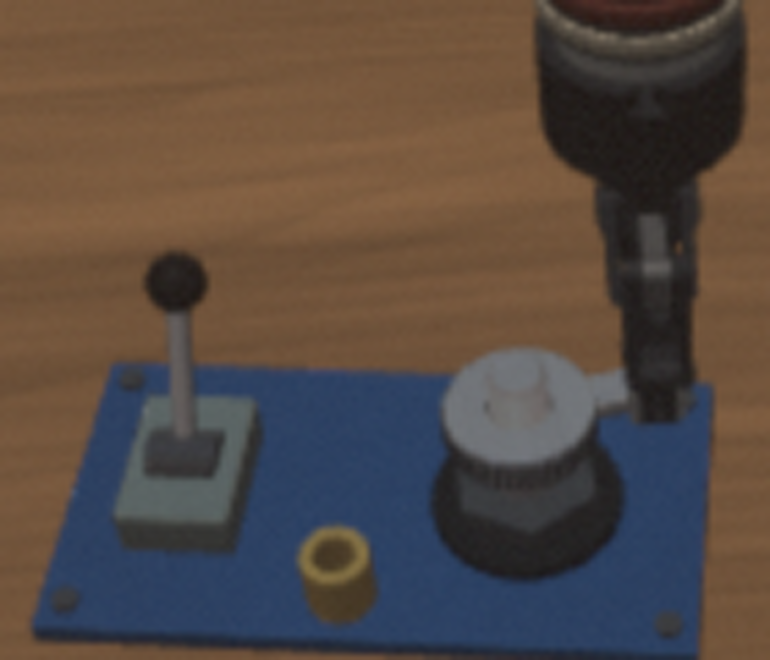

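View pics/t2.png

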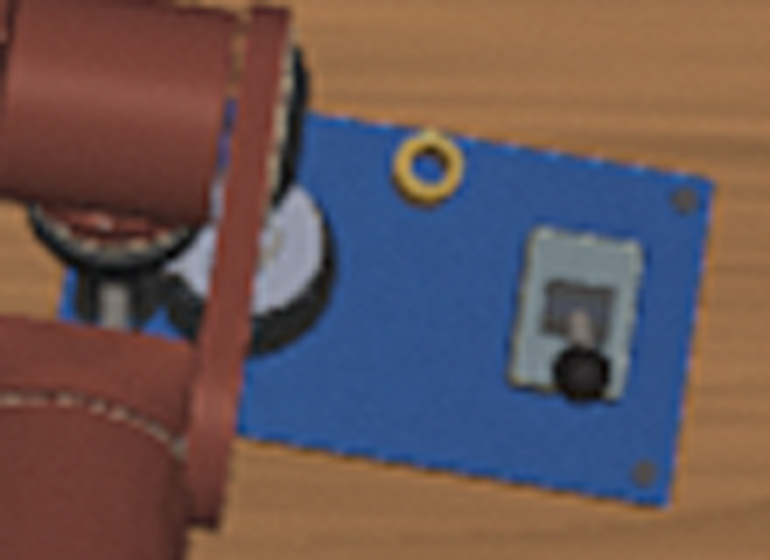

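step_arm --pt "0 0 0 0 0 0 0" --pt "0 0 0 0 0 0 0.3" --pt "0 0 0 0 0 0 0.5" --pt "0 0 0 0 0 0 1" --pt "0 0 0 0 0 0 1" --pt "0 0 0 0 0 0 1" --pt "0 0 0 0 0 0 1"

```text
time: 3.55
tool_pos: [0.5329, 0.0142, 0.1017]
tool_rot: [-0.0, 0.707, 0.707, 0.001]
contact_force: [-1.3, 0.3, 0.9]
gripper_width: 0.22
```

Run:
```python
from h import *
s=manip.state();print(s['time'],s['tool_pos'],s['contact_force'],s['ft_torque'],s['gripper_width'])
crop('scene',(155,150,140,120),5.5,'pics/s3.png')
```

```text
3.55 [0.53293477 0.0141712  0.10170825] [-1.27237764  0.2736362   0.89736772] [0.07899619 0.1831204  0.09479072] 0.21981245712373707
```

View pics/s3.png

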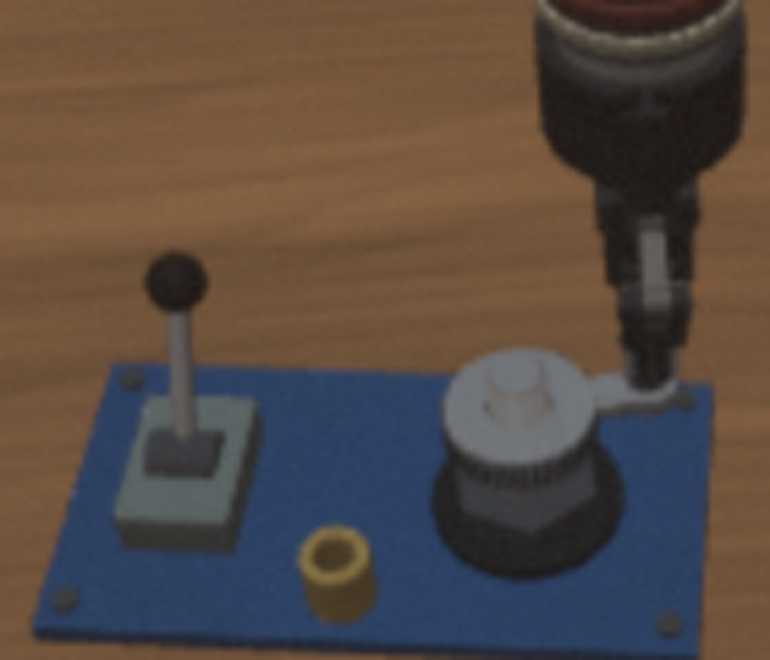

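```bash
cat >> h.py <<'E'
def arc(a0,a1,step,r=.055,pitch=.003,prev=None):
    # angles deg; tool-axis rows relative to start
    n=max(1,int(round(abs(a1-a0)/step)));out=[]
    for a in np.linspace(a0,a1,n+1)[1:]:
        A,B=np.radians(a),np.radians(a0)
        out.append([round(float(r*(np.sin(A)-np.sin(B))),4),round(float(r*(np.cos(A)-np.cos(B))),4),round(float(-(a-a0)/360*pitch),4),0,0,0,1])
    print(str(out))
E
python3 -c "
from h import *
arc(98.4,38.4,7.5)
arc(38.4,-21.6,7.5)
arc(-21.6,-81.6,7.5)
arc(-81.6,-111.6,7.5)"
```

```text
[[0.0006, 0.0072, 0.0001, 0, 0, 0, 1], [0.0002, 0.0144, 0.0001, 0, 0, 0, 1], [-0.0011, 0.0214, 0.0002, 0, 0, 0, 1], [-0.0033, 0.0283, 0.0003, 0, 0, 0, 1], [-0.0064, 0.0348, 0.0003, 0, 0, 0, 1], [-0.0103, 0.0408, 0.0004, 0, 0, 0, 1], [-0.0149, 0.0463, 0.0004, 0, 0, 0, 1], [-0.0202, 0.0511, 0.0005, 0, 0, 0, 1]]
[[-0.0059, 0.0041, 0.0001, 0, 0, 0, 1], [-0.0123, 0.0074, 0.0001, 0, 0, 0, 1], [-0.0191, 0.0098, 0.0002, 0, 0, 0, 1], [-0.0261, 0.0113, 0.0003, 0, 0, 0, 1], [-0.0333, 0.0119, 0.0003, 0, 0, 0, 1], [-0.0405, 0.0115, 0.0004, 0, 0, 0, 1], [-0.0476, 0.0102, 0.0004, 0, 0, 0, 1], [-0.0544, 0.008, 0.0005, 0, 0, 0, 1]]
[[-0.0065, -0.0031, 0.0001, 0, 0, 0, 1], [-0.0125, -0.007, 0.0001, 0, 0, 0, 1], [-0.018, -0.0116, 0.0002, 0, 0, 0, 1], [-0.0229, -0.017, 0.0002, 0, 0, 0, 1], [-0.0269, -0.0229, 0.0003, 0, 0, 0, 1], [-0.0302, -0.0293, 0.0004, 0, 0, 0, 1], [-0.0326, -0.0361, 0.0004, 0, 0, 0, 1], [-0.0342, -0.0431, 0.0005, 0, 0, 0, 1]]
[[-0.0006, -0.0072, 0.0001, 0, 0, 0, 1], [-0.0002, -0.0144, 0.0001, 0, 0, 0, 1], [0.0011, -0.0214, 0.0002, 0, 0, 0, 1], [0.0033, -0.0283, 0.0003, 0, 0, 0, 1]]
```

step_arm --pt "0.0006 0.0072 0.0001 0 0 0 1" --pt "0.0002 0.0144 0.0001 0 0 0 1" --pt "-0.0011 0.0214 0.0002 0 0 0 1" --pt "-0.0033 0.0283 0.0003 0 0 0 1" --pt "-0.0064 0.0348 0.0003 0 0 0 1" --pt "-0.0103 0.0408 0.0004 0 0 0 1" --pt "-0.0149 0.0463 0.0004 0 0 0 1" --pt "-0.0202 0.0511 0.0005 0 0 0 1" --pt "-0.0202 0.0511 0.0005 0 0 0 1" --pt "-0.0202 0.0511 0.0005 0 0 0 1"

```text
time: 4.6
tool_pos: [0.5854, -0.0065, 0.1013]
tool_rot: [0.001, 0.707, 0.707, 0.002]
contact_force: [4.3, 3.2, 1.8]
gripper_width: 0.219
```

```bash
cat >> h.py <<'E'
def st(C=(.5405,-.041)):
    s=manip.state();d=s['tool_pos'][:2]-C;a=np.arctan2(d[1],d[0]);f=s['contact_force']
    print('t',round(s['time'],2),'pos',s['tool_pos'].round(4),'ang',np.degrees(a).round(2),'r',np.linalg.norm(d).round(4),'Ftan_cw',round(-(f[0]*-np.sin(a)+f[1]*np.cos(a)),2),'Frad',round(f[0]*np.cos(a)+f[1]*np.sin(a),2),'F',f.round(2),'w',round(s['gripper_width'],3))
E
python3 -c "
from h import *
st()"
```

```text
t 4.6 pos [ 0.5854 -0.0065  0.1013] ang 37.56 r 0.0566 Ftan_cw 0.08 Frad 5.42 F [4.35 3.24 1.81] w 0.219
```

```bash
cat >> h.py <<'E'
def plan(cmd,C,a0,a1,step=7.5,r=.055,pitch=.003):
    n=max(1,int(round(abs(a1-a0)/step)));out=[]
    for a in np.linspace(a0,a1,n+1)[1:]:
        A=np.radians(a);P=np.array(C)+r*np.array([np.cos(A),np.sin(A)])-cmd[:2]
        out.append([round(float(P[1]),4),round(float(P[0]),4),round(float(-(a-a0)/360*pitch),4),0,0,0,1])
    print(out); print('end cmd',cmd[0]+out[-1][1],cmd[1]+out[-1][0])
E
python3 -c "
from h import *
plan((.5836,-.0067),(.541,-.0408),37.6,-22.4)"
```

```text
[[-0.0065, 0.005, 0.0001, 0, 0, 0, 1], [-0.013, 0.0082, 0.0001, 0, 0, 0, 1], [-0.0198, 0.0105, 0.0002, 0, 0, 0, 1], [-0.0268, 0.0119, 0.0003, 0, 0, 0, 1], [-0.034, 0.0124, 0.0003, 0, 0, 0, 1], [-0.0412, 0.0119, 0.0004, 0, 0, 0, 1], [-0.0482, 0.0106, 0.0004, 0, 0, 0, 1], [-0.0551, 0.0083, 0.0005, 0, 0, 0, 1]]
end cmd 0.5919 -0.0618
```

step_arm --pt "-0.0065 0.005 0.0001 0 0 0 1" --pt "-0.013 0.0082 0.0001 0 0 0 1" --pt "-0.0198 0.0105 0.0002 0 0 0 1" --pt "-0.0268 0.0119 0.0003 0 0 0 1" --pt "-0.034 0.0124 0.0003 0 0 0 1" --pt "-0.0412 0.0119 0.0004 0 0 0 1" --pt "-0.0482 0.0106 0.0004 0 0 0 1" --pt "-0.0551 0.0083 0.0005 0 0 0 1" --pt "-0.0551 0.0083 0.0005 0 0 0 1" --pt "-0.0551 0.0083 0.0005 0 0 0 1"

```text
time: 5.6
tool_pos: [0.5924, -0.062, 0.1007]
tool_rot: [0.0, 0.707, 0.707, 0.001]
contact_force: [4.7, -3.8, 3.1]
gripper_width: 0.217
```

```bash
python3 -c "
from h import *
st((.5418,-.0401))"
```

```text
t 5.6 pos [ 0.5924 -0.062   0.1007] ang -23.45 r 0.0551 Ftan_cw 1.62 Frad 5.86 F [ 4.73 -3.82  3.08] w 0.217
```

```bash
python3 -c "
from h import *
from scipy.optimize import least_squares as L
P=np.array([(.5329,.0142),(.5854,-.0065),(.5924,-.062)])
r=L(lambda p:np.hypot(*(P-p[:2]).T)-p[2],[.541,-.041,.055]);print(r.x)
r=L(lambda p:np.hypot(*(P-p[:2]).T)-.055,[.541,-.041]);print(r.x,r.fun)
"
```

```text
[ 0.54178469 -0.04019247  0.05511332]
[ 0.54190443 -0.0400988 ] [ 4.03452418e-05 -3.87046888e-05  4.05759366e-05]
```

```bash
python3 -c "
from h import *
plan((.5919,-.0618),(.542,-.0412),-23,-98)"
```

```text
[[-0.0073, -0.0025, 0.0001, 0, 0, 0, 1], [-0.0133, -0.0066, 0.0001, 0, 0, 0, 1], [-0.0186, -0.0113, 0.0002, 0, 0, 0, 1], [-0.0233, -0.0168, 0.0003, 0, 0, 0, 1], [-0.0273, -0.0228, 0.0003, 0, 0, 0, 1], [-0.0304, -0.0293, 0.0004, 0, 0, 0, 1], [-0.0326, -0.0361, 0.0004, 0, 0, 0, 1], [-0.034, -0.0432, 0.0005, 0, 0, 0, 1], [-0.0344, -0.0504, 0.0006, 0, 0, 0, 1], [-0.0339, -0.0576, 0.0006, 0, 0, 0, 1]]
end cmd 0.5343 -0.09570000000000001
```

step_arm --pt "-0.0073 -0.0025 0.0001 0 0 0 1" --pt "-0.0133 -0.0066 0.0001 0 0 0 1" --pt "-0.0186 -0.0113 0.0002 0 0 0 1" --pt "-0.0233 -0.0168 0.0003 0 0 0 1" --pt "-0.0273 -0.0228 0.0003 0 0 0 1" --pt "-0.0304 -0.0293 0.0004 0 0 0 1" --pt "-0.0326 -0.0361 0.0004 0 0 0 1" --pt "-0.034 -0.0432 0.0005 0 0 0 1" --pt "-0.0344 -0.0504 0.0006 0 0 0 1" --pt "-0.0339 -0.0576 0.0006 0 0 0 1" --pt "-0.0339 -0.0576 0.0006 0 0 0 1" --pt "-0.0339 -0.0576 0.0006 0 0 0 1"

```text
time: 6.8
tool_pos: [0.5336, -0.0946, 0.0999]
tool_rot: [-0.001, 0.707, 0.707, 0.001]
contact_force: [0.0, 1.8, 6.8]
gripper_width: 0.215
```

```bash
python3 -c "
from h import *
st((.5418,-.0401))"
```

```text
t 6.8 pos [ 0.5336 -0.0946  0.0999] ang -98.53 r 0.0551 Ftan_cw 0.24 Frad -1.78 F [0.03 1.79 6.78] w 0.215
```

```bash
python3 -c "
from h import *
plan((.5343,-.0957),(.542,-.0408),-98,-114,4)"
```

```text
[[0.0011, -0.0037, 0.0, 0, 0, 0, 1], [0.002, -0.0075, 0.0001, 0, 0, 0, 1], [0.0032, -0.0111, 0.0001, 0, 0, 0, 1], [0.0047, -0.0147, 0.0001, 0, 0, 0, 1]]
end cmd 0.5196 -0.091
```

step_arm --pt "0.0011 -0.0037 -0.001 0 0 0 1" --pt "0.002 -0.0075 -0.001 0 0 0 1" --pt "0.0032 -0.0111 -0.001 0 0 0 1" --pt "0.0047 -0.0147 -0.001 0 0 0 1" --pt "0.0047 -0.0147 -0.001 0 0 0 1" --pt "0.0047 -0.0147 -0.001 0 0 0 1"

```text
time: 7.4
tool_pos: [0.5191, -0.0901, 0.1]
tool_rot: [-0.001, 0.707, 0.707, 0.0]
contact_force: [0.3, -0.1, -1.2]
gripper_width: 0.22
```

```bash
python3 -c "
from h import *
st((.5418,-.0401))
plan((.5196,-.091),(.542,-.0408),-114,-150,6)"
```

```text
t 7.4 pos [ 0.5191 -0.0901  0.1   ] ang -114.42 r 0.0549 Ftan_cw -0.35 Frad -0.01 F [ 0.32 -0.13 -1.25] w 0.22
[[0.0026, -0.0051, 0.0001, 0, 0, 0, 1], [0.0057, -0.0099, 0.0001, 0, 0, 0, 1], [0.0093, -0.0144, 0.0002, 0, 0, 0, 1], [0.0134, -0.0185, 0.0002, 0, 0, 0, 1], [0.0179, -0.0221, 0.0003, 0, 0, 0, 1], [0.0227, -0.0252, 0.0003, 0, 0, 0, 1]]
end cmd 0.49439999999999995 -0.0683
```

```bash
python3 -c "
from h import *
C=np.array((.542,-.0408));p=np.array((.5196,-.091))
for k in range(1,50):
    a=-114-7.5*k;A=np.radians(a);q=(C+.055*np.array([np.cos(A),np.sin(A)])).round(4);d=(q-p).round(4);p=q
    print(k,a,[float(d[1]),float(d[0])],q.tolist())
"
```

```text
1 -121.5 [0.0033, -0.0063] [0.5133, -0.0877]
2 -129.0 [0.0042, -0.0059] [0.5074, -0.0835]
3 -136.5 [0.0048, -0.0053] [0.5021, -0.0787]
4 -144.0 [0.0056, -0.0046] [0.4975, -0.0731]
5 -151.5 [0.0061, -0.0038] [0.4937, -0.067]
6 -159.0 [0.0065, -0.003] [0.4907, -0.0605]
7 -166.5 [0.0069, -0.0022] [0.4885, -0.0536]
8 -174.0 [0.0071, -0.0012] [0.4873, -0.0465]
9 -181.5 [0.0071, -0.0003] [0.487, -0.0394]
10 -189.0 [0.0072, 0.0007] [0.4877, -0.0322]
11 -196.5 [0.007, 0.0016] [0.4893, -0.0252]
12 -204.0 [0.0068, 0.0025] [0.4918, -0.0184]
13 -211.5 [0.0063, 0.0033] [0.4951, -0.0121]
14 -219.0 [0.0059, 0.0042] [0.4993, -0.0062]
15 -226.5 [0.0053, 0.0048] [0.5041, -0.0009]
16 -234.0 [0.0046, 0.0056] [0.5097, 0.0037]
17 -241.5 [0.0038, 0.0061] [0.5158, 0.0075]
18 -249.0 [0.003, 0.0065] [0.5223, 0.0105]
19 -256.5 [0.0022, 0.0069] [0.5292, 0.0127]
20 -264.0 [0.0012, 0.0071] [0.5363, 0.0139]
21 -271.5 [0.0003, 0.0071] [0.5434, 0.0142]
22 -279.0 [-0.0007, 0.0072] [0.5506, 0.0135]
23 -286.5 [-0.0016, 0.007] [0.5576, 0.0119]
24 -294.0 [-0.0025, 0.0068] [0.5644, 0.0094]
25 -301.5 [-0.0033, 0.0063] [0.5
[... 420 characters left out ...]
94]
35 -376.5 [-0.007, -0.0016] [0.5947, -0.0564]
36 -384.0 [-0.0068, -0.0025] [0.5922, -0.0632]
37 -391.5 [-0.0063, -0.0033] [0.5889, -0.0695]
38 -399.0 [-0.0059, -0.0042] [0.5847, -0.0754]
39 -406.5 [-0.0053, -0.0048] [0.5799, -0.0807]
40 -414.0 [-0.0046, -0.0056] [0.5743, -0.0853]
41 -421.5 [-0.0038, -0.0061] [0.5682, -0.0891]
42 -429.0 [-0.003, -0.0065] [0.5617, -0.0921]
43 -436.5 [-0.0022, -0.0069] [0.5548, -0.0943]
44 -444.0 [-0.0012, -0.0071] [0.5477, -0.0955]
45 -451.5 [-0.0003, -0.0071] [0.5406, -0.0958]
46 -459.0 [0.0007, -0.0072] [0.5334, -0.0951]
47 -466.5 [0.0016, -0.007] [0.5264, -0.0935]
48 -474.0 [0.0025, -0.0068] [0.5196, -0.091]
49 -481.5 [0.0033, -0.0063] [0.5133, -0.0877]
```

step_arm --pt "0.0026 -0.0051 0.0001 0 0 0 1" --pt "0.0033 -0.0063 0.0001 0 0 0 1" --pt "0.0033 -0.0063 0.0001 0 0 0 1" --pt "0.0033 -0.0063 0.0001 0 0 0 1"

```text
time: 7.8
tool_pos: [0.5131, -0.0868, 0.1]
tool_rot: [-0.001, 0.707, 0.707, 0.001]
contact_force: [1.3, 0.7, -4.3]
gripper_width: 0.22
```

```bash
python3 -c "
from h import *
st((.5418,-.0401))"
```

```text
t 7.8 pos [ 0.5131 -0.0868  0.1   ] ang -121.54 r 0.0548 Ftan_cw -0.68 Frad -1.29 F [ 1.25  0.74 -4.25] w 0.22
```

step_arm --pt "0.0021 -0.003 0.0003 0 0 0 1" --pt "0.0042 -0.0059 0.0005 0 0 0 1" --pt "0.0042 -0.0059 0.0005 0 0 0 1" --pt "0.0042 -0.0059 0.0005 0 0 0 1"

```text
time: 8.2
tool_pos: [0.5074, -0.0827, 0.1]
tool_rot: [-0.001, 0.707, 0.707, 0.001]
contact_force: [0.0, 0.4, -4.2]
gripper_width: 0.217
```

step_arm --pt "0.0024 -0.0027 0 0 0 0 1" --pt "0.0048 -0.0053 0.0001 0 0 0 1" --pt "0.0048 -0.0053 0.0001 0 0 0 1" --pt "0.0048 -0.0053 0.0001 0 0 0 1"

```text
time: 8.6
tool_pos: [0.5022, -0.0779, 0.0999]
tool_rot: [-0.0, 0.707, 0.707, 0.001]
contact_force: [-0.1, 0.6, -4.9]
gripper_width: 0.214
```

step_arm --pt "0.0028 -0.0023 0.0004 0 0 0 1" --pt "0.0056 -0.0046 0.0006 0 0 0 1" --pt "0.0056 -0.0046 0.0006 0 0 0 1" --pt "0.0056 -0.0046 0.0006 0 0 0 1"

```text
time: 9.0
tool_pos: [0.4978, -0.0725, 0.0997]
tool_rot: [-0.0, 0.707, 0.707, 0.001]
contact_force: [-1.3, -1.3, -0.1]
gripper_width: 0.219
```

step_arm --pt "0.0031 -0.0019 0 0 0 0 1" --pt "0.0061 -0.0038 0.0001 0 0 0 1" --pt "0.0061 -0.0038 0.0001 0 0 0 1" --pt "0.0061 -0.0038 0.0001 0 0 0 1"

```text
time: 9.4
tool_pos: [0.4939, -0.0664, 0.0996]
tool_rot: [-0.0, 0.707, 0.707, 0.001]
contact_force: [-3.1, -2.3, 2.3]
gripper_width: 0.216
```

step_arm --pt "0.0032 -0.0018 0 0 0 0 1" --pt "0.0063 -0.0036 0 0 0 0 1" --pt "0.0063 -0.0036 0 0 0 0 1" --pt "0.0063 -0.0036 0 0 0 0 1"

```text
time: 9.8
tool_pos: [0.4907, -0.0597, 0.0996]
tool_rot: [-0.0, 0.707, 0.707, 0.001]
contact_force: [-1.5, -0.5, 1.9]
gripper_width: 0.221
```

step_arm --pt "0.0035 -0.0011 0 0 0 0 1" --pt "0.0069 -0.0022 0 0 0 0 1" --pt "0.0069 -0.0022 0 0 0 0 1" --pt "0.0069 -0.0022 0 0 0 0 1"

```text
time: 10.2
tool_pos: [0.4886, -0.0528, 0.0995]
tool_rot: [-0.0, 0.707, 0.707, 0.001]
contact_force: [0.3, -0.2, 0.1]
gripper_width: 0.215
```

step_arm --pt "0.0036 -0.0006 0 0 0 0 1" --pt "0.0071 -0.0012 0.0001 0 0 0 1" --pt "0.0071 -0.0012 0.0001 0 0 0 1" --pt "0.0071 -0.0012 0.0001 0 0 0 1"

```text
time: 10.6
tool_pos: [0.4874, -0.0458, 0.0994]
tool_rot: [-0.0, 0.707, 0.707, 0.001]
contact_force: [1.4, -0.6, 1.4]
gripper_width: 0.213
```

step_arm --pt "0.0036 -0.0001 0 0 0 0 1" --pt "0.0071 -0.0002 0.0001 0 0 0 1" --pt "0.0071 -0.0002 0.0001 0 0 0 1" --pt "0.0071 -0.0002 0.0001 0 0 0 1"

```text
time: 11.0
tool_pos: [0.487, -0.0387, 0.0993]
tool_rot: [-0.0, 0.707, 0.707, 0.001]
contact_force: [1.3, 0.3, 1.0]
gripper_width: 0.222
```

step_arm --pt "0.0036 0.0003 0 0 0 0 1" --pt "0.0072 0.0007 0.0001 0 0 0 1" --pt "0.0072 0.0007 0.0001 0 0 0 1" --pt "0.0072 0.0007 0.0001 0 0 0 1"

```text
time: 11.4
tool_pos: [0.4877, -0.0315, 0.0993]
tool_rot: [-0.0, 0.707, 0.707, 0.001]
contact_force: [0.7, -1.0, 3.2]
gripper_width: 0.217
```

step_arm --pt "0.0035 0.0008 0 0 0 0 1" --pt "0.007 0.0016 0 0 0 0 1" --pt "0.007 0.0016 0 0 0 0 1" --pt "0.007 0.0016 0 0 0 0 1"

```text
time: 11.8
tool_pos: [0.4893, -0.0245, 0.0992]
tool_rot: [-0.0, 0.707, 0.707, 0.001]
contact_force: [-0.0, -0.6, 3.6]
gripper_width: 0.218
```

step_arm --pt "0.0034 0.0012 0 0 0 0 1" --pt "0.0068 0.0025 0 0 0 0 1" --pt "0.0068 0.0025 0 0 0 0 1" --pt "0.0068 0.0025 0 0 0 0 1"

```text
time: 12.2
tool_pos: [0.4918, -0.0177, 0.0991]
tool_rot: [-0.0, 0.707, 0.707, 0.001]
contact_force: [-0.4, -0.6, 2.8]
gripper_width: 0.214
```

step_arm --pt "0.0032 0.0016 0 0 0 0 1" --pt "0.0063 0.0033 0 0 0 0 1" --pt "0.0063 0.0033 0 0 0 0 1" --pt "0.0063 0.0033 0 0 0 0 1"

```text
time: 12.6
tool_pos: [0.4945, -0.0123, 0.0991]
tool_rot: [-0.0, 0.707, 0.707, -0.0]
contact_force: [-3.6, -5.6, 4.7]
gripper_width: 0.217
```

```bash
python3 -c "
from h import *
st((.5418,-.0401))
crop('scene',(155,150,140,120),5.5,'pics/s4.png')"
```

```text
t 12.6 pos [ 0.4945 -0.0123  0.0991] ang 149.52 r 0.0548 Ftan_cw -6.64 Frad 0.3 F [-3.63 -5.57  4.7 ] w 0.217
```

step_arm --pt "0.0009 0.0005 0 0 0 0 1" --pt "0.0017 0.001 0 0 0 0 1" --pt "0.0017 0.001 0 0 0 0 1" --pt "0.0017 0.001 0 0 0 0 1"

```text
time: 13.05
tool_pos: [0.4953, -0.0111, 0.099]
tool_rot: [-0.0, 0.707, 0.707, -0.001]
contact_force: [-5.0, -6.0, 5.4]
gripper_width: 0.216
```

```bash
python3 -c "
from h import *
st((.5418,-.0401))
crop('scene',(155,150,140,120),5.5,'pics/s5.png')"
```

```text
t 13.05 pos [ 0.4953 -0.0111  0.099 ] ang 148.07 r 0.0548 Ftan_cw -7.69 Frad 1.08 F [-4.98 -5.96  5.4 ] w 0.216
```

View pics/s5.png

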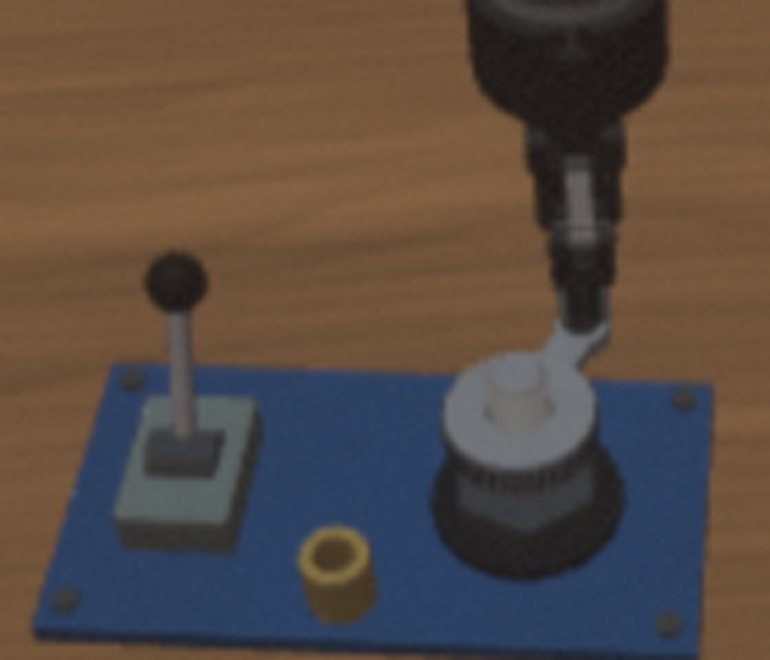

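```bash
python3 -c "
from h import *
plan((.4956,-.0106),(.5416,-.0408),147,327,9.0,.0553)"
```

```text
[[-0.0077, -0.0045, -0.0001, 0, 0, 0, 1], [-0.0159, -0.0074, -0.0002, 0, 0, 0, 1], [-0.0244, -0.009, -0.0002, 0, 0, 0, 1], [-0.0331, -0.0092, -0.0003, 0, 0, 0, 1], [-0.0417, -0.0081, -0.0004, 0, 0, 0, 1], [-0.05, -0.0056, -0.0004, 0, 0, 0, 1], [-0.0579, -0.0019, -0.0005, 0, 0, 0, 1], [-0.065, 0.003, -0.0006, 0, 0, 0, 1], [-0.0713, 0.009, -0.0007, 0, 0, 0, 1], [-0.0766, 0.0159, -0.0008, 0, 0, 0, 1], [-0.0807, 0.0235, -0.0008, 0, 0, 0, 1], [-0.0836, 0.0317, -0.0009, 0, 0, 0, 1], [-0.0852, 0.0402, -0.001, 0, 0, 0, 1], [-0.0854, 0.0489, -0.001, 0, 0, 0, 1], [-0.0843, 0.0575, -0.0011, 0, 0, 0, 1], [-0.0818, 0.0658, -0.0012, 0, 0, 0, 1], [-0.0781, 0.0737, -0.0013, 0, 0, 0, 1], [-0.0732, 0.0808, -0.0014, 0, 0, 0, 1], [-0.0672, 0.0871, -0.0014, 0, 0, 0, 1], [-0.0603, 0.0924, -0.0015, 0, 0, 0, 1]]
end cmd 0.588 -0.0709
```

step_arm --pt "-0.0077 -0.0045 -0.0005 0 0 0 1" --pt "-0.0159 -0.0074 -0.0006 0 0 0 1" --pt "-0.0244 -0.009 -0.0006 0 0 0 1" --pt "-0.0331 -0.0092 -0.0007 0 0 0 1" --pt "-0.0417 -0.0081 -0.0008 0 0 0 1" --pt "-0.05 -0.0056 -0.0008 0 0 0 1" --pt "-0.0579 -0.0019 -0.0009 0 0 0 1" --pt "-0.065 0.003 -0.001 0 0 0 1" --pt "-0.0713 0.009 -0.0011 0 0 0 1" --pt "-0.0766 0.0159 -0.0012 0 0 0 1"

```text
time: 14.1
tool_pos: [0.5116, -0.0861, 0.0998]
tool_rot: [-0.002, 0.707, 0.707, 0.001]
contact_force: [2.7, 5.6, 0.4]
gripper_width: 0.216
```

```bash
python3 -c "
from h import *
st((.5418,-.0401))
plan((.5115,-.0872),(.5416,-.0408),237,345,9.0,.0553)"
```

```text
t 14.1 pos [ 0.5116 -0.0861  0.0998] ang -123.22 r 0.055 Ftan_cw 0.84 Frad -6.19 F [2.69 5.64 0.42] w 0.216
[[-0.0041, 0.0076, -0.0001, 0, 0, 0, 1], [-0.007, 0.0158, -0.0002, 0, 0, 0, 1], [-0.0086, 0.0243, -0.0002, 0, 0, 0, 1], [-0.0088, 0.033, -0.0003, 0, 0, 0, 1], [-0.0077, 0.0416, -0.0004, 0, 0, 0, 1], [-0.0052, 0.0499, -0.0004, 0, 0, 0, 1], [-0.0015, 0.0578, -0.0005, 0, 0, 0, 1], [0.0034, 0.0649, -0.0006, 0, 0, 0, 1], [0.0094, 0.0712, -0.0007, 0, 0, 0, 1], [0.0163, 0.0765, -0.0008, 0, 0, 0, 1], [0.0239, 0.0806, -0.0008, 0, 0, 0, 1], [0.0321, 0.0835, -0.0009, 0, 0, 0, 1]]
end cmd 0.595 -0.0551
```

```bash
python3 -c "
from h import *
plan((.5115,-.0872),(.542,-.0405),237,345,9.0,.055)"
```

```text
[[-0.0035, 0.0081, -0.0001, 0, 0, 0, 1], [-0.0064, 0.0163, -0.0002, 0, 0, 0, 1], [-0.008, 0.0248, -0.0002, 0, 0, 0, 1], [-0.0082, 0.0334, -0.0003, 0, 0, 0, 1], [-0.0071, 0.0419, -0.0004, 0, 0, 0, 1], [-0.0046, 0.0502, -0.0004, 0, 0, 0, 1], [-0.0009, 0.058, -0.0005, 0, 0, 0, 1], [0.004, 0.0651, -0.0006, 0, 0, 0, 1], [0.0099, 0.0714, -0.0007, 0, 0, 0, 1], [0.0167, 0.0766, -0.0008, 0, 0, 0, 1], [0.0243, 0.0807, -0.0008, 0, 0, 0, 1], [0.0325, 0.0836, -0.0009, 0, 0, 0, 1]]
end cmd 0.5951 -0.0547
```

step_arm --pt "-0.0035 0.0081 -0.0001 0 0 0 1" --pt "-0.0064 0.0163 -0.0002 0 0 0 1" --pt "-0.008 0.0248 -0.0002 0 0 0 1" --pt "-0.0082 0.0334 -0.0003 0 0 0 1" --pt "-0.0071 0.0419 -0.0004 0 0 0 1" --pt "-0.0046 0.0502 -0.0004 0 0 0 1" --pt "-0.0009 0.058 -0.0005 0 0 0 1" --pt "0.004 0.0651 -0.0006 0 0 0 1" --pt "0.0099 0.0714 -0.0007 0 0 0 1" --pt "0.0167 0.0766 -0.0008 0 0 0 1" --pt "0.0243 0.0807 -0.0008 0 0 0 1" --pt "0.0325 0.0836 -0.0009 0 0 0 1"

```text
time: 15.3
tool_pos: [0.5955, -0.0534, 0.1009]
tool_rot: [-0.0, 0.707, 0.707, 0.001]
contact_force: [-1.2, -1.0, -3.2]
gripper_width: 0.218
```

```bash
python3 -c "
from h import *
st((.5418,-.0401))
plan((.5951,-.0547),(.542,-.041),345,435,9.0,.055)"
```

```text
t 15.3 pos [ 0.5955 -0.0534  0.1009] ang -13.88 r 0.0553 Ftan_cw 1.26 Frad -0.91 F [-1.19 -1.01 -3.21] w 0.218
[[0.008, 0.0016, -0.0001, 0, 0, 0, 1], [0.0166, 0.0018, -0.0002, 0, 0, 0, 1], [0.0251, 0.0007, -0.0002, 0, 0, 0, 1], [0.0334, -0.0018, -0.0003, 0, 0, 0, 1], [0.0412, -0.0055, -0.0004, 0, 0, 0, 1], [0.0483, -0.0104, -0.0004, 0, 0, 0, 1], [0.0546, -0.0163, -0.0005, 0, 0, 0, 1], [0.0598, -0.0231, -0.0006, 0, 0, 0, 1], [0.0639, -0.0307, -0.0007, 0, 0, 0, 1], [0.0668, -0.0389, -0.0008, 0, 0, 0, 1]]
end cmd 0.5561999999999999 0.0121
```

step_arm --pt "0.008 0.0016 0.0001 0 0 0 1" --pt "0.0166 0.0018 0 0 0 0 1" --pt "0.0251 0.0007 0 0 0 0 1" --pt "0.0334 -0.0018 -0.0001 0 0 0 1" --pt "0.0412 -0.0055 -0.0002 0 0 0 1" --pt "0.0483 -0.0104 -0.0002 0 0 0 1" --pt "0.0546 -0.0163 -0.0003 0 0 0 1" --pt "0.0598 -0.0231 -0.0004 0 0 0 1" --pt "0.0639 -0.0307 -0.0005 0 0 0 1" --pt "0.0668 -0.0389 -0.0006 0 0 0 1"

```text
time: 16.3
tool_pos: [0.5559, 0.0132, 0.1017]
tool_rot: [-0.0, 0.707, 0.707, 0.001]
contact_force: [1.8, -2.2, -6.3]
gripper_width: 0.219
```

```bash
python3 -c "
from h import *
st((.5418,-.0401))
plan((.5562,.0121),(.5415,-.041),435,508.5,9.0,.055)"
```

```text
t 16.3 pos [0.5559 0.0132 0.1017] ang 75.18 r 0.0551 Ftan_cw 2.27 Frad -1.64 F [ 1.78 -2.17 -6.33] w 0.219
[[0.0016, -0.0091, -0.0001, 0, 0, 0, 1], [0.0018, -0.0179, -0.0002, 0, 0, 0, 1], [0.0006, -0.0267, -0.0002, 0, 0, 0, 1], [-0.002, -0.0351, -0.0003, 0, 0, 0, 1], [-0.0059, -0.043, -0.0004, 0, 0, 0, 1], [-0.011, -0.0501, -0.0005, 0, 0, 0, 1], [-0.0172, -0.0564, -0.0005, 0, 0, 0, 1], [-0.0244, -0.0616, -0.0006, 0, 0, 0, 1]]
end cmd 0.49460000000000004 -0.012300000000000002
```

```bash
python3 -c "
from h import *
plan((.5562,.0121),(.5415,-.041),435,507,9.0,.055)"
```

```text
[[0.0016, -0.009, -0.0001, 0, 0, 0, 1], [0.0018, -0.0176, -0.0002, 0, 0, 0, 1], [0.0007, -0.0261, -0.0002, 0, 0, 0, 1], [-0.0018, -0.0344, -0.0003, 0, 0, 0, 1], [-0.0055, -0.0422, -0.0004, 0, 0, 0, 1], [-0.0104, -0.0493, -0.0004, 0, 0, 0, 1], [-0.0163, -0.0556, -0.0005, 0, 0, 0, 1], [-0.0231, -0.0608, -0.0006, 0, 0, 0, 1]]
end cmd 0.4954 -0.011
```

step_arm --pt "0.0016 -0.009 0.0005 0 0 0 1" --pt "0.0018 -0.0176 0.0004 0 0 0 1" --pt "0.0007 -0.0261 0.0004 0 0 0 1" --pt "-0.0018 -0.0344 0.0003 0 0 0 1" --pt "-0.0055 -0.0422 0.0002 0 0 0 1" --pt "-0.0104 -0.0493 0.0002 0 0 0 1" --pt "-0.0163 -0.0556 0.0001 0 0 0 1" --pt "-0.0231 -0.0608 0 0 0 0 1" --pt "-0.0231 -0.0608 0 0 0 0 1" --pt "-0.0231 -0.0608 0 0 0 0 1" --pt "-0.0231 -0.0608 0 0 0 0 1"

```text
time: 17.4
tool_pos: [0.4958, -0.0105, 0.1022]
tool_rot: [-0.0, 0.707, 0.707, 0.001]
contact_force: [-1.1, 0.6, -0.1]
gripper_width: 0.217
```

```bash
python3 -c "
from h import *
st((.5418,-.0401))"
```

```text
t 17.4 pos [ 0.4958 -0.0105  0.1022] ang 147.25 r 0.0547 Ftan_cw -0.09 Frad 1.22 F [-1.07  0.59 -0.13] w 0.217
```

step_arm --pt "-0.0012 -0.0008 0 0 0 0 1" --pt "-0.0024 -0.0016 0 0 0 0 1" --pt "-0.0024 -0.0016 0 0 0 0 1" --pt "-0.0024 -0.0016 0 0 0 0 1" --pt "-0.0024 -0.0016 0 0 0 0 1"

```text
time: 17.9
tool_pos: [0.4945, -0.0126, 0.1021]
tool_rot: [-0.0, 0.707, 0.707, 0.001]
contact_force: [-1.4, 2.1, 2.3]
gripper_width: 0.213
```

```bash
python3 -c "
from h import *
st((.5418,-.0401))"
```

```text
t 17.9 pos [ 0.4945 -0.0126  0.1021] ang 149.87 r 0.0547 Ftan_cw 1.06 Frad 2.28 F [-1.44  2.06  2.26] w 0.213
```

step_arm --pt "0 0 0 0 0 0 0.2" --pt "0 0 0 0 0 0 0.2" --pt "0 0 0 0 0 0 0.2" --pt "0 0 0 0 0 0 0.2" --pt "0 0 -0.02 0 0 0 0.2" --pt "0 0 -0.05 0 0 0 0.2" --pt "0 0 -0.08 0 0 0 0.2" --pt "0 0 -0.1 0 0 0 0.2" --pt "0 0 -0.1 0 0 0 0.2"

```text
time: 18.8
tool_pos: [0.4962, -0.0134, 0.2058]
tool_rot: [0.003, 0.707, 0.707, 0.003]
contact_force: [0.4, -0.6, 0.4]
gripper_width: 0.4
```

Run:
```python
from h import *
st((.5418,-.0401))
s=manip.state();print(s['joint_pos'],s['tool_rot'])
crop('scene',(155,150,140,120),5.5,'pics/s6.png')
```

```text
t 18.8 pos [ 0.4962 -0.0134  0.2058] ang 149.59 r 0.0528 Ftan_cw -0.27 Frad -0.65 F [ 0.42 -0.57  0.44] w 0.4
[-1.77814620e-01 -2.45449256e-01  1.94695487e+00  1.58802334e-03
  1.43214784e+00 -1.77999411e-01] [0.00281024 0.70711105 0.70709094 0.00291192]
```

View pics/s6.png

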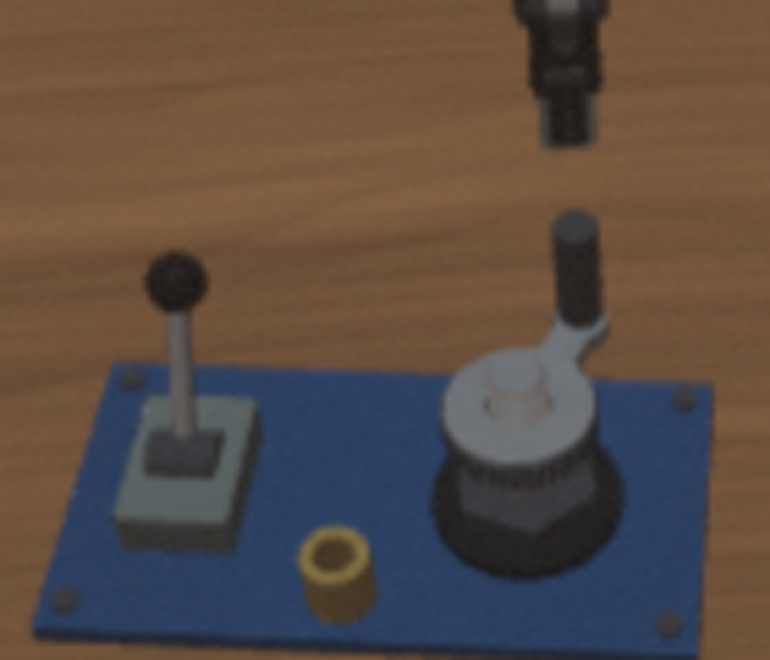

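step_arm --pt "-0.04 -0.0025 0 0 0 0.136 0" --pt "-0.08 -0.005 0 0 0 0.136 0" --pt "-0.12 -0.0075 0 0 0 0.136 0" --pt "-0.155 -0.009 0 0 0 0.136 0" --pt "-0.168 -0.01 0 0 0 0.136 0" --pt "-0.168 -0.01 0 0 0 0.136 0" --pt "-0.168 -0.01 0 0 0 0.136 0" --pt "-0.168 -0.01 0 0 0 0.136 0"

```text
time: 19.65
tool_pos: [0.484, -0.1795, 0.2009]
tool_rot: [-0.001, 0.753, 0.658, 0.001]
contact_force: [-0.4, -0.2, -0.1]
gripper_width: 0.503
```

Run:
```python
from h import *
st();s=manip.state();print(tr(s).as_matrix().round(3))
crop('scene',(130,130,140,120),5.5,'pics/s7.png')
```

```text
t 19.65 pos [ 0.484  -0.1795  0.2009] ang -112.18 r 0.1496 Ftan_cw 0.35 Frad 0.32 F [-0.44 -0.17 -0.12] w 0.503
[[ 0.134  0.991  0.   ]
 [ 0.991 -0.134  0.002]
 [ 0.002 -0.    -1.   ]]
```

View pics/s7.png

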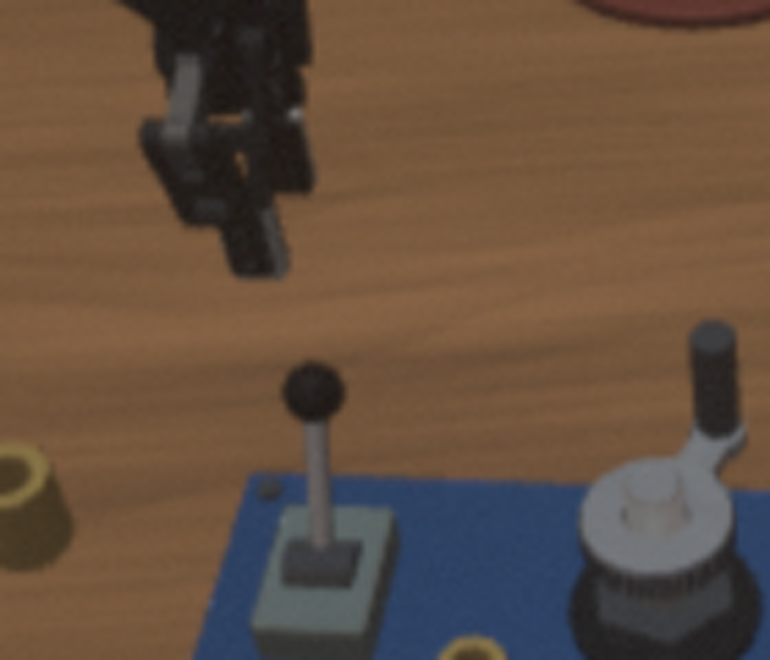

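Run:
```python
from h import *
for X in ((.484,-.1795,.195),(.505,-.1825,.195),(.463,-.177,.195),(.484,-.1805,.104)):
    u,v=proj('scene',X);print((u-130)*5.5,(v-130)*5.5)
crop('top',(320,190,70,70),8,'pics/t7.png')
```

```text
271.6668986575601 226.87542066024503
259.12070881630706 263.9333434332536
282.5168236668102 191.1405999918187
311.1165668418946 389.28106560104686
```

View pics/t7.png

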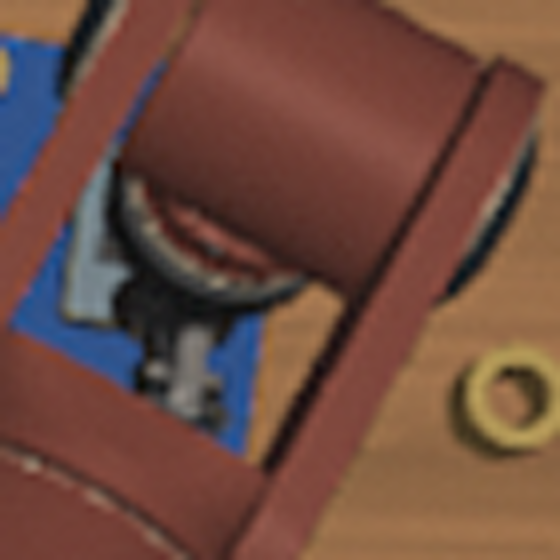

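step_arm --pt "0 0 0.025 0 0 0 0" --pt "0 0 0.05 0 0 0 0" --pt "0 0 0.07 0 0 0 0" --pt "0 0 0.085 0 0 0 0" --pt "0 0 0.098 0 0 0 0" --pt "0 0 0.098 0 0 0 0" --pt "0 0 0.098 0 0 0 0"

```text
time: 20.45
tool_pos: [0.4845, -0.1808, 0.104]
tool_rot: [-0.0, 0.753, 0.658, 0.001]
contact_force: [0.1, -0.2, -0.2]
gripper_width: 0.499
```

Run:
```python
from h import *
st()
crop('scene',(130,130,140,120),5.5,'pics/s8.png')
```

```text
t 20.45 pos [ 0.4845 -0.1808  0.104 ] ang -111.82 r 0.1506 Ftan_cw -0.12 Frad 0.13 F [ 0.07 -0.17 -0.2 ] w 0.499
```

View pics/s8.png

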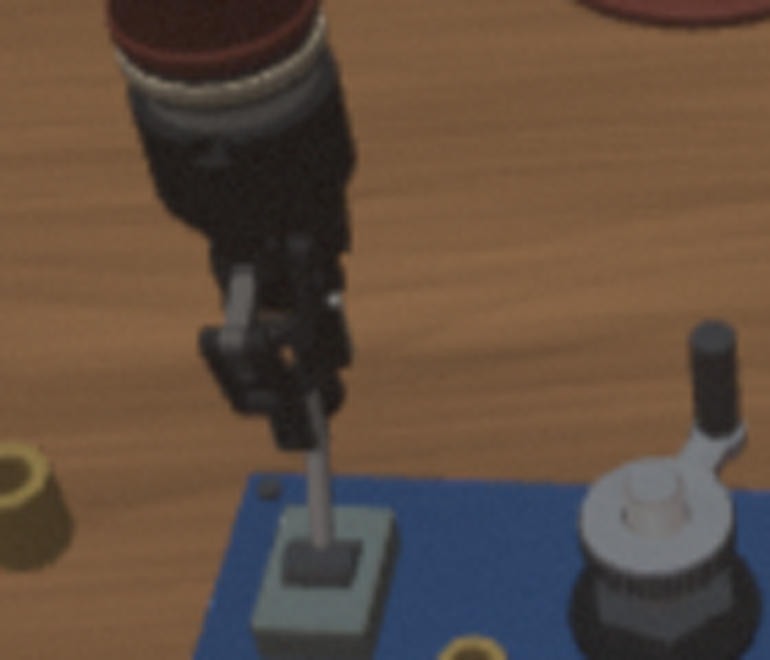

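step_arm --pt "0 0.008 0 0 0 0 0" --pt "0 0.018 0 0 0 0 0" --pt "0 0.028 0 0 0 0 0" --pt "0 0.038 0 0 0 0 0" --pt "0 0.048 0 0 0 0 0" --pt "0 0.058 0 0 0 0 0" --pt "0 0.066 0 0 0 0 0" --pt "0 0.074 0 0 0 0 0" --pt "0 0.079 0 0 0 0 0" --pt "0 0.079 0 0 0 0 0"

```text
time: 21.5
tool_pos: [0.5631, -0.1915, 0.1036]
tool_rot: [-0.0, 0.753, 0.657, 0.001]
contact_force: [-0.4, -0.5, 0.2]
gripper_width: 0.5
```

Run:
```python
from h import *
st()
crop('scene',(130,130,140,120),5.5,'pics/s9.png')
```

```text
t 21.5 pos [ 0.5631 -0.1915  0.1036] ang -81.46 r 0.1522 Ftan_cw 0.5 Frad 0.46 F [-0.43 -0.53  0.16] w 0.5
```

View pics/s9.png

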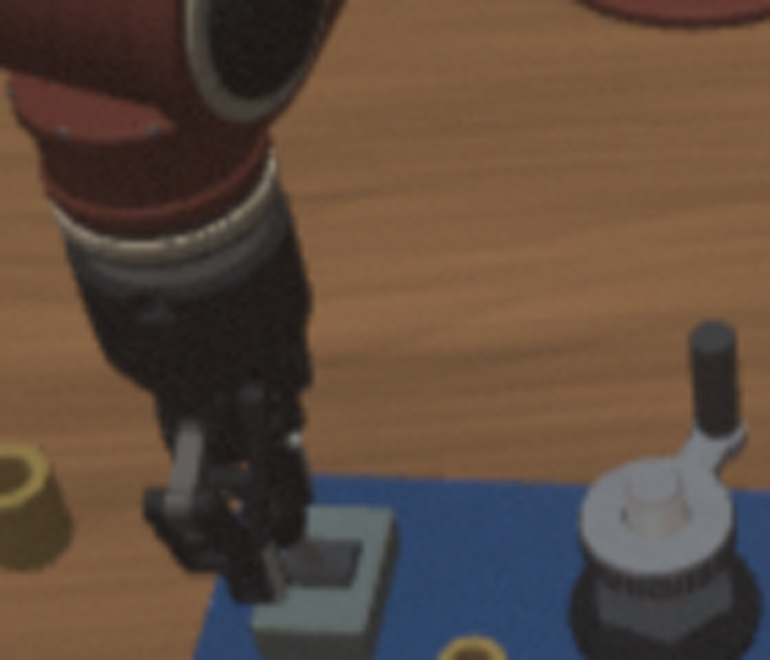

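Push on in small steps until the lever's stop is felt.

step_arm --pt "0 0.0025 0 0 0 0 0" --pt "0 0.005 0 0 0 0 0" --pt "0 0.005 0 0 0 0 0"

```text
time: 21.85
tool_pos: [0.5674, -0.1921, 0.1036]
tool_rot: [-0.0, 0.754, 0.657, 0.001]
contact_force: [-0.3, -0.6, -0.6]
gripper_width: 0.497
```

step_arm --pt "0 0.0015 0 0 0 0 0" --pt "0 0.003 0 0 0 0 0" --pt "0 0.003 0 0 0 0 0"

```text
time: 22.15
tool_pos: [0.5687, -0.1923, 0.1032]
tool_rot: [-0.002, 0.753, 0.657, -0.001]
contact_force: [-6.8, 1.2, 2.5]
gripper_width: 0.505
```

step_arm --pt "0 -0.005 0 0 0 0 0" --pt "0 -0.008 0 0 0 0 0" --pt "0 -0.008 -0.01 0 0 0 0" --pt "0 -0.008 -0.04 0 0 0 0" --pt "0 -0.008 -0.08 0 0 0 0" --pt "0 -0.04 -0.13 0 0 0 0" --pt "0 -0.09 -0.15 0 0 0 0" --pt "0 -0.13 -0.15 0 0 0 0" --pt "0 -0.13 -0.15 0 0 0 0" --pt "0 -0.13 -0.15 0 0 0 0"

```text
time: 23.15
tool_pos: [0.4413, -0.1752, 0.2551]
tool_rot: [0.002, 0.754, 0.657, 0.002]
contact_force: [1.3, -0.2, -0.3]
gripper_width: 0.502
```

Run:
```python
from h import *
st()
crop('scene',(130,130,160,140),5,'pics/s10.png')
crop('top',(255,175,110,80),7,'pics/t10.png')
```

```text
t 23.15 pos [ 0.4413 -0.1752  0.2551] ang -126.47 r 0.1669 Ftan_cw -1.17 Frad -0.65 F [ 1.32 -0.17 -0.35] w 0.502
```

View pics/s10.png

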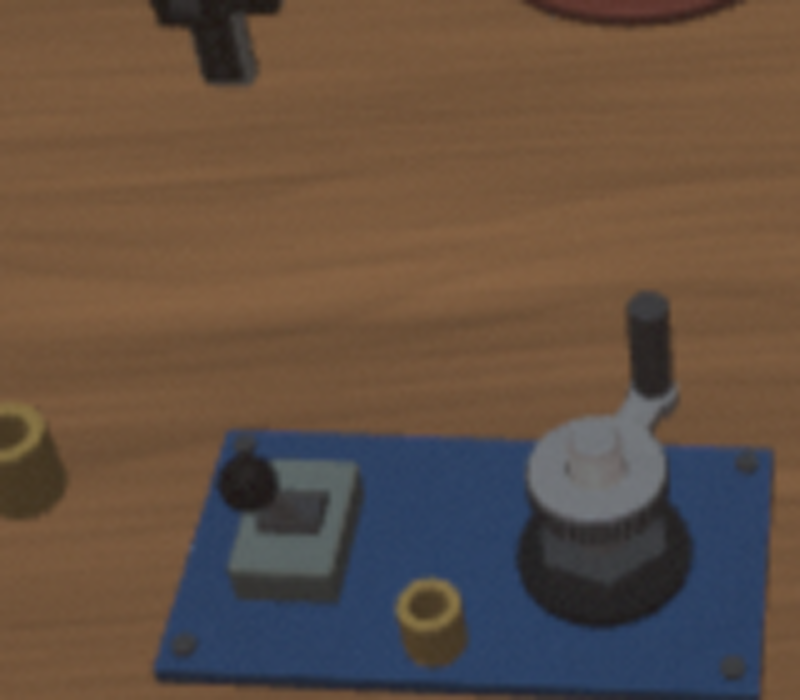

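View pics/t10.png

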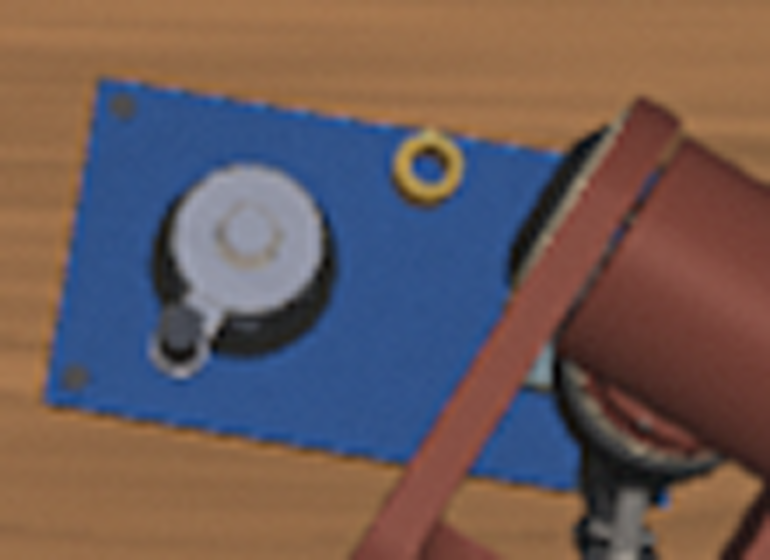

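Run:
```python
from h import *
u,v=proj('scene',(.5595,-.1909,.104));print((u-130)*5,(v-130)*5, 'vs 248,484')
S=lambda x,y:((x+.5)/5-.5+130,(y+.5)/5-.5+130)
T=lambda x,y:((x+.5)/7-.5+255,(y+.5)/7-.5+175)
k,e=tri(S(648,306),T(180,327));s,_=tri(S(597,437),T(250,231));print(k,e,s,np.degrees(np.arctan2(*(k-s)[1::-1])))
st()
```

```text
246.3233890905778 479.5988522985232 vs 248,484
[ 0.49281933 -0.01257763  0.12959765] 0.0017766885316303593 [ 0.5401837  -0.04042255  0.09587363] 149.5492598906605
t 23.25 pos [ 0.4422 -0.1754  0.2542] ang -126.17 r 0.1665 Ftan_cw -0.69 Frad 1.66 F [-0.43 -1.75 -0.62] w 0.499
```

```bash
python3 -c "
from plant import manip
print(manip.job_done())"
```

```text
the job is handed in; nothing more can be done
None
```

The ring gauge was screwed down to home, backed off one turn, and only then was the lock lever thrown over. I handed the job in at about 23 s, with no verdict reported.

- **Finding home:** I gripped the crank knob and led it clockwise, with about 1 N or less of resistance while it ran free. After about 0.86 turn the push rose to 6.6 N. One small further step gave 7.7 N, and I stopped there. That last step raised the force less than the stated 17 N per 10 mm: about 1 N over 1.4 mm.
- **Backing off:** I turned the gauge back counter-clockwise and released it. The knob ended at 149.9°, against 148.1° at the wound-up stop. That is 1.8° past one full turn from the stop, and about 2–3° short of one full turn from my estimate of where home began.
- **Lock lever:** I pushed the ball over to the +x side until its stop was felt at about 6.8 N, then backed away and lifted clear.

**Last checks:**
- The final pictures put the knob at 149.5°.
- The ball is within 1 pixel of where it should be when fully locked.
- The small brass bush on the plate has not moved. I did not measure the other bystanders again.
- I did not measure the stud foot's twist or spring-back; the foot corner was too small in the images.

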